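# Set the casting rings on their matching bases

## Robot

A 6-joint arm with a two-finger parallel gripper is mounted at the origin on the work surface. World frame = base frame: x ahead of the robot, y to its left, z up, the work surface at z = 0. Lengths are in m, angles in degrees, forces in N, time in s.
With the tool pointing down it reaches from about 0.25 to 0.725 m from the base axis. Payload 9.7 kg.
Tool frame: the origin (TCP) lies midway between the tips of the shut fingers; the grasp point (between the pads) lies 19 mm behind it; z points along the fingers, y is the line along which they close (so a half turn about z gives the same grasp; the last joint's range is limited). The gripper opens to 85 mm and grips with 20 to 120 N. Pads are 22 mm wide; open, the fingers measure 114 mm over their backs; the gripper's body (76 mm by 85 mm) begins 54 mm behind the grasp point. The pads swing forward as they close: fully open they stand 13 mm farther back than shut.
Start: joints at [63.713, 4.979, 10.078, 95.1, 0, 90], TCP at [0.244, 0.493, 0.231] pointing down, gripper open.
Joint ranges: [-179.16, 179.16], [-48.56, 103.87], [-65.8, 70.77], [-126.05, 130.52], [-82.76, 87.17], [-180, 180]. Speed limits (degrees/s): [127.2, 127.2, 147.25, 180, 180, 180].

## Interface

Orientations are given as [roll, pitch, yaw] about the fixed x, y, z axes, in that order (R = Rz(yaw) Ry(pitch) Rx(roll)).
In Python, from workcell import bot gives the robot as it stands.
- The arm moves only by the shell command python3 -m crank 'ROWS' [FORCE]. ROWS is JSON, a list of rows, each an object with "gripper": the finger opening in mm, from 0 to 85.4; "travel": the shift along the tool's x, y, z in mm, a list of three; "twist": the turn, a rotation vector about the tool's x, y, z in rad, a list of three. In form: [{"gripper": gripper, "travel": [tx, ty, tz], "twist": [rx, ry, rz]}, ...]. A call has 1 to 12 rows; each row shifts and turns the commanded pose from where the row before left it, along the tool's axes as they then stand; what a row does not reach is not made up. A row lasts 1/8 s, in which the tool goes at most 62.5 mm and 10.7 degrees, less where a joint would pass 70% of its speed; a pose out of reach is approached as far as the arm can. A call is refused whole if a number of a shift passes 62.5 or a number of a turn 0.188, either way. A call with a gripper value outside its range is refused whole. The fingers move at their own pace and stop on an object; FORCE is the grip in N (left out, the last holds). Time passes only in rows, so rows that do not move let the fingers close. It gives the time, the measured TCP pose, the force, the opening and the grip force at its end, in the units of the state.
- bot.get_obs(): the state, without advancing time (a new reading comes with each control period).
- bot.camera(name): name is "side" or "top"; returns the picture (384x512x3 uint8, red, green, blue); there is no depth.
- bot.calibration(name): a dict with "vfov" (degrees; the focal length in pixels is half the picture's height over the tangent of half this angle, whatever the lens; pixels are square), "cx", "cy" (the principal point, pixels), "camera_from_world" (4x4, takes a point from world to camera coordinates). Camera axes: x right, y down, z forward; pixel columns grow to the right and rows downward; lengths in m; the calibration is good to about 2 mm. A picture is of the moment at which its call begins. calibration takes no time and is no camera call.
- bot.job_done(): hands the job in; it is judged then, once.
The state is a dict: "time": time; "q": joint angles; "qd": joint speeds; "joint_efforts": joint torques, N m; "ee_pos": TCP position; "tcp_rot": TCP orientation; "wrist_force": force on the tool from outside, world axes, zero at the start; "torque": the same for the moment, N m; "opening": finger opening in m; "grasp_force": force on a finger pad.
Only numpy, scipy, OpenCV 4.12 (cv2) and the standard library are available. Lean on these libraries where they do the work, as an engineer would, in place of code of your own. Each camera call takes 0.05 s, during which the arm holds its last target. There are 200 camera calls.

## Task

Get the four steel casting rings ready for filling: set each one upright on the green rubber base of its own size and shape (small, medium, large, oval), centred so that it stands flat on the base with the cone inside it, and with the oval ring lying the same way as its base. Leave the amber jar and the spatula where they are.

Things in the scene. Friction and masses are not known exactly. Their poses are not given: they have to be found in the camera images.
- ring_small: The small round casting ring: a plain steel tube standing upright, open at both ends, outside diameter 34 mm, wall 2 mm, 45 mm high, loose. Origin: centre of its lower end; z up along the tube.
- ring_medium: The medium round casting ring: a plain steel tube standing upright, open at both ends, outside diameter 50 mm, wall 2 mm, 50 mm high, loose. Origin: centre of its lower end; z up along the tube.
- ring_large: The large round casting ring: a plain steel tube standing upright, open at both ends, outside diameter 64 mm, wall 2 mm, 55 mm high, loose. Origin: centre of its lower end; z up along the tube.
- ring_oval: The oval casting ring: a plain steel tube standing upright, open at both ends, seen from above a rounded oblong 76 mm long (along its x) and 46 mm wide (along its y) with half-round ends and straight flat sides 30 mm long, wall 2.5 mm, 48 mm high, loose. Origin: centre of its lower end; z up.
- base_small: The small round ring base (fits the small round ring): a flat green rubber disc 54 mm across and 8 mm thick, fixed to the bench, with a blunt cone in its middle, 12 mm wide at its foot and 7 mm at its top, which is 22 mm above the bench. The ring stands on the disc around the cone. Origin: centre of its underside, on the bench; z up.
- base_medium: The medium round ring base (fits the medium round ring): a flat green rubber disc 70 mm across and 8 mm thick, fixed to the bench, with a blunt cone in its middle, 28 mm wide at its foot and 17 mm at its top, which is 22 mm above the bench. The ring stands on the disc around the cone. Origin: centre of its underside, on the bench; z up.
- base_large: The large round ring base (fits the large round ring): a flat green rubber disc 84 mm across and 8 mm thick, fixed to the bench, with a blunt cone in its middle, 42 mm wide at its foot and 25 mm at its top, which is 22 mm above the bench. The ring stands on the disc around the cone. Origin: centre of its underside, on the bench; z up.
- base_oval: The oval ring base (fits the oval ring): a flat green rubber oblong with half-round ends, 96 mm long (along its x), 66 mm wide (along its y) and 8 mm thick, fixed to the bench, with a blunt oblong cone in its middle, 52 by 24 mm at its foot, its top 22 mm above the bench. The ring stands on the plate around the cone, its long axis along the base's. Origin: centre of its underside, on the bench; z up.
- jar: A bystander to leave alone: an amber glass jar with a white cap, 40 mm across, 60 mm high, loose. Origin: centre of its underside.
- spatula: A bystander to leave alone: a plaster spatula with a round wooden handle and a flat steel blade, 200 mm long, 26 mm wide, 18 mm high, lying at the far side of the bench, across it, loose. Origin: its middle, at bench level; x runs along it to the blade.
Mind the look-alikes: they are no part of the job. Leave any purple look-alike of the ring_oval alone.

How it is judged (in metres and radians):
At the end, for the whole second after the job is handed in: Every ring stands upright (within about 4.5 degrees), flat on its own base (lower end 8 mm above the bench, give or take 4 mm), its centre within 10.5 mm of the base's centre, the oval ring's long axis within 20 degrees of its base's either way round, all released and at rest (horizontal distance between ring_small and base_small below 0.0105 m and z of ring_small in the frame of base_small between 0.004 and 0.012 m and angle between each of ring_small, ring_medium, ring_large, ring_oval's own z axis and vertical below 0.08 rad and linear speed of each of ring_small, ring_medium, ring_large, ring_oval below 0.02 m/s and angular speed of each of ring_small, ring_medium, ring_large, ring_oval below 0.2 rad/s and horizontal distance between ring_medium and base_medium below 0.0105 m and z of ring_medium in the frame of base_medium between 0.004 and 0.012 m and horizontal distance between ring_large and base_large below 0.0105 m and z of ring_large in the frame of base_large between 0.004 and 0.012 m and horizontal distance between ring_oval and base_oval below 0.0105 m and z of ring_oval in the frame of base_oval between 0.004 and 0.012 m and angle between the x axis of ring_oval and the x axis of base_oval, either way round below 0.35 rad); the robot touches nothing.
It fails at once if the amber jar is pushed more than 25 mm or tipped over (distance of jar from where it was at the start of the episode above 0.025 m or angle between jar's own z axis and vertical above 0.5 rad).
It fails at once if the spatula is pushed more than 25 mm (distance of spatula from where it was at the start of the episode above 0.025 m).
It also fails if it takes over 93 s, if anything falls off the work surface, if the arm or the gripper's body presses on something with over 40 N, if the wrist force passes 120 N, or if a joint passes its speed limit or range.

## Working session

There is one attempt and no reset: what is moved stays moved. The work goes in short steps, Python scripts to look and compute and a shell command to move; the robot and the scene stay as the last step left them, time stands still between calls to the robot, and variables do not carry over. Pictures are saved under pics/ and viewed, at most 14 in all, crops included, and the job is handed in when it is done.

```bash
mkdir -p pics
python3 - <<'E'
from workcell import bot
import cv2,numpy as np
for n in("top","side"):
    im=bot.camera(n);cv2.imwrite(f"pics/{n}0.png",im[:,:,::-1])
    c=bot.calibration(n);print(n,c)
o=bot.get_obs();print({k:np.round(v,3) for k,v in o.items()})
E
```

```text
top {'vfov': 54.78862177569864, 'cx': 257.1897285652956, 'cy': 191.82723788321297, 'camera_from_world': array([[-0.03428764, -0.99940859, -0.00261452, -0.00539486],
       [-0.97785932,  0.03408846, -0.20646824,  0.59479265],
       [ 0.20643526, -0.00452267, -0.97844981,  1.02167598],
       [ 0.        ,  0.        ,  0.        ,  1.        ]])}
side {'vfov': 45.981806639905116, 'cx': 254.81836620796955, 'cy': 196.64222183672823, 'camera_from_world': array([[ 0.97029142, -0.24188639, -0.00505421, -0.57630228],
       [-0.12840301, -0.49713932, -0.85811722,  0.10272608],
       [ 0.20505423,  0.83327274, -0.51342896,  1.36016434],
       [ 0.        ,  0.        ,  0.        ,  1.        ]])}
{'time': np.float64(0.1), 'q': array([ 6.3713e+01,  5.0100e+00,  1.0040e+01,  9.5098e+01, -2.0000e-03,
        9.0000e+01]), 'qd': array([ 0.006, -0.004,  0.089, -0.007, -0.067, -0.127]), 'joint_efforts': array([-0.0000e+00, -5.2156e+01,  4.6565e+01,  1.6000e-02, -0.0000e+00,
        0.0000e+00]), 'ee_pos': array([0.244, 0.493, 0.231]), 'tcp_rot': array([-1.79931e+02,  2.00000e-03,  1.53712e+02]), 'wrist_force': array([ 0.682,  0.644, -0.29 ]), 'torque': array([-0.026,  0.   ,  0.041]), 'grasp_force': np.float64(0.0), 'opening': np.float64(0.086)}
```

View pics/top0.png

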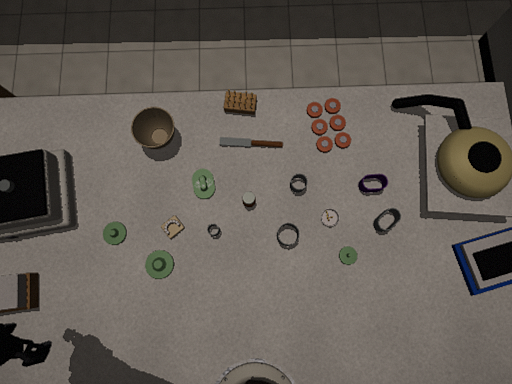

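View pics/side0.png

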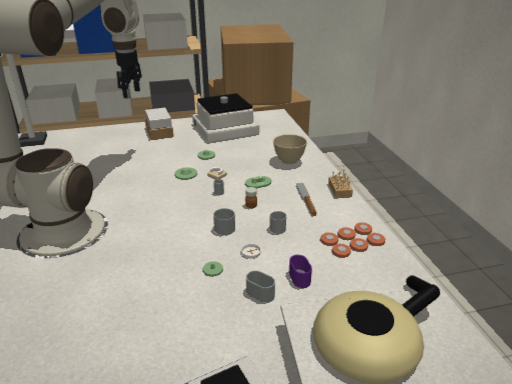

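Top picture. Rings: small (214,231), medium (299,184), large (288,236), grey oval (387,220), and the purple oval look-alike (373,184), which I leave alone. Green bases: small (348,256), medium (115,233), large (159,264), oval (204,184). Other round things that are not rings: white dish (330,218), jar (249,200), dice/tile (172,227) and red-ringed discs (~325,125). Next I measure everything and check the choice in one crop.

```bash
cat > h.py <<'E'
from workcell import bot
import cv2,numpy as np
def cast(n,uv,z):
    c=bot.calibration(n);M=c["camera_from_world"];R,t=M[:3,:3],M[:3,3]
    f=192/np.tan(np.radians(c["vfov"]/2));uv=np.atleast_2d(uv).astype(float)
    d=np.c_[(uv[:,0]-c["cx"])/f,(uv[:,1]-c["cy"])/f,np.ones(len(uv))]@R
    C=-R.T@t;return (C+d*((z-C[2])/d[:,2])[:,None])[:,:2]
def blobs(n,im,kind,amin=15):
    h=cv2.cvtColor(im,cv2.COLOR_RGB2HSV)
    if kind=="green": m=cv2.inRange(h,(45,60,30),(85,255,255))
    else:
        g=cv2.GaussianBlur(cv2.cvtColor(im,cv2.COLOR_RGB2GRAY),(0,0),0.5).astype(float)
        bg=cv2.medianBlur(cv2.cvtColor(im,cv2.COLOR_RGB2GRAY),51)
        m=((bg-g)>18).astype(np.uint8)*255
    cs,_=cv2.findContours(m,cv2.RETR_EXTERNAL,cv2.CHAIN_APPROX_NONE)
    return [c for c in cs if cv2.contourArea(c)>amin]
E
python3 - <<'E'
from h import *
im=cv2.imread("pics/top0.png")[:,:,::-1].copy()
for nm,px in dict(small=(348,256),medium=(115,233),large=(159,264),oval=(204,184)).items():
    for c in blobs("top",im,"green"):
        if cv2.pointPolygonTest(c,px,True)>-3:
            w=cast("top",c[:,0],.008).astype(np.float32)*1000
            print("base",nm,cv2.minAreaRect(w),cv2.minEnclosingCircle(w))
for nm,px,h in [("small",(214,231),.045),("medium",(299,184),.05),("large",(288,236),.055),("oval",(387,220),.048),("purple",(373,184),.048),("jar",(249,200),.06),("dish",(330,218),.01)]:
    for c in blobs("top",im,"dark"):
        if cv2.pointPolygonTest(c,px,True)>-3:
            w=cast("top",c[:,0],h/2).astype(np.float32)*1000
            print(nm,cv2.minAreaRect(w),cv2.boundingRect(c))
cv2.imwrite("pics/crop.png",cv2.resize(im[165:285,95:415,::-1],None,fx=2.5,fy=2.5,interpolation=cv2.INTER_CUBIC))
E
```

```text
base small ((403.62103271484375, -287.2767028808594), (50.97078323364258, 49.710235595703125), 88.02599334716797) ((404.8335266113281, -287.0397644042969), 26.45384979248047)
base medium ((494.4096374511719, 408.4629211425781), (67.17922973632812, 66.06206512451172), 88.02487182617188) ((494.55889892578125, 408.05828857421875), 34.455196380615234)
base large ((398.18603515625, 271.2432556152344), (81.03519439697266, 80.68944549560547), 44.778404235839844) ((397.7809753417969, 271.14605712890625), 41.521541595458984)
base oval ((637.9002685546875, 139.92369079589844), (95.13232421875, 63.91817855834961), 10.38998031616211) ((637.8204956054688, 140.0497283935547), 47.62863540649414)
small ((489.8373718261719, 106.10931396484375), (48.90654754638672, 35.25751876831055), 43.851173400878906) (207, 224, 15, 15)
medium ((622.1880493164062, -150.9329071044922), (54.7154541015625, 69.00700378417969), 86.44586944580078) (289, 173, 19, 23)
large ((465.98773193359375, -109.27436828613281), (64.88414764404297, 76.63275146484375), 86.73289489746094) (276, 223, 23, 27)
oval ((502.6639404296875, -407.5432434082031), (55.02942657470703, 96.2545166015625), 41.01679229736328) (373, 208, 28, 27)
purple ((614.3386840820312, -378.0373229980469), (65.47490692138672, 92.65131378173828), 3.277614116668701) (358, 173, 30, 23)
```

View pics/crop.png

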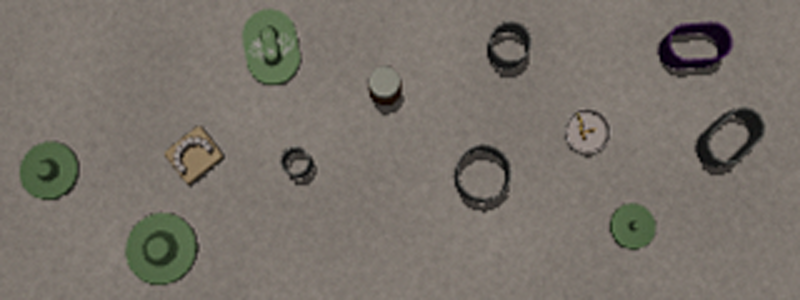

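The crop confirms the choices, with the grey oval at crop (730,140) and the purple one at (697,48). Shadows bias the ring blobs, so I'll enlarge the rings and read their rims.

Run:
```python
import cv2,numpy as np
im=cv2.imread("pics/top0.png");s=cv2.imread("pics/side0.png")
T=lambda i,u,v:cv2.resize(i[v-20:v+20,u-20:u+20],(200,200),interpolation=cv2.INTER_CUBIC)
A=[np.hstack([T(im,*p) for p in((214,231),(299,184),(288,236),(387,220))]),np.hstack([T(s,*p) for p in((219,186),(278,222),(224,221),(261,287))])]
m=cv2.convertScaleAbs(np.vstack(A),alpha=1.5)
for k in range(0,800,50): cv2.line(m,(k,0),(k,5),(0,0,255));cv2.line(m,(0,k),(5,k),(0,0,255))
cv2.imwrite("pics/mos.png",m)
```

```text
(no output)
```

View pics/mos.png

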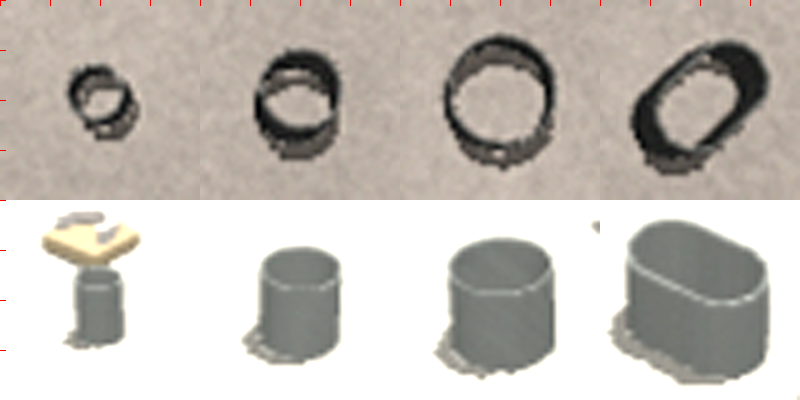

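Run:
```python
from h import *
P=lambda c,x,y:(c[0]-20+x/5-.4,c[1]-20+y/5-.4)
for n,h,ct,t,cs,s in [("small",.045,(214,231),(98,95),(219,186),(100,78)),("medium",.05,(299,184),(97,91),(278,222),(101,70)),("large",.055,(288,236),(100,91),(224,221),(101,67)),("oval",.048,(387,220),(98,103),(261,287),(97,62))]:
    print(n,cast("top",P(ct,*t),h)*1000,cast("side",P(cs,*s),h)*1000)
for a,b in [((35,265-200),(115,302-200)),((85,22),(160,58))]:
    w=cast("side",[P((261,287),*a),P((261,287),*b)],.048);d=w[1]-w[0];print(np.degrees(np.arctan2(d[1],d[0])))
d=np.diff(cast("top",[P((387,220),40,92),P((387,220),105,45)],.048),axis=0)[0];print(np.degrees(np.arctan2(d[1],d[0])))
im=cv2.imread("pics/side0.png")[:,:,::-1].copy()
for c in blobs("side",im,"green"):
    w=cast("side",c[:,0],.008).astype(np.float32)*1000;print(cv2.minAreaRect(w))
```

```text
small [[490.01949179 105.78021353]] [[494.66417863 105.99983483]]
medium [[ 623.03208195 -148.36590938]] [[ 625.73447797 -153.76028498]]
large [[ 469.42860484 -109.13543983]] [[ 471.76817075 -113.11084565]]
oval [[ 499.66815846 -398.83825273]] [[ 505.23942666 -408.84146884]]
-48.55504518986976
-50.58457397289712
-57.15602897785306
((405.757568359375, -293.04180908203125), (52.84559631347656, 50.547611236572266), 75.66548156738281)
((638.6235961914062, 134.2470245361328), (95.44178771972656, 71.40172576904297), 12.293743133544922)
((398.16241455078125, 265.0369567871094), (78.21942138671875, 79.27314758300781), 75.46932983398438)
((495.26025390625, 402.1047058105469), (73.25259399414062, 64.36257934570312), 56.26422119140625)
```

```bash
python3 -m crank '[{"gripper":70,"travel":[0,0,0],"twist":[0,0,-0.153]},{"gripper":60,"travel":[0,0,0],"twist":[0,0,-0.153]},{"gripper":60,"travel":[0,0,0],"twist":[0,0,-0.153]},{"gripper":60,"travel":[-31,-48.4,10],"twist":[0,0,0]},{"gripper":60,"travel":[-31,-48.4,10],"twist":[0,0,0]},{"gripper":60,"travel":[-31,-48.4,10],"twist":[0,0,0]},{"gripper":60,"travel":[-31,-48.4,10],"twist":[0,0,0]},{"gripper":60,"travel":[-31,-48.4,10],"twist":[0,0,0]},{"gripper":60,"travel":[-31,-48.4,10],"twist":[0,0,0]},{"gripper":60,"travel":[-31,-48.4,10],"twist":[0,0,0]},{"gripper":60,"travel":[-31,-48.4,10],"twist":[0,0,0]}]'; python3 -c "
from h import *
print(bot.get_obs()['q'])"
```

```text
time: 1.48
ee_pos: [0.4923, 0.1042, 0.1508]
tcp_rot: [180.0, -0.0, -180.0]
wrist_force: [0.9, 0.4, -0.3]
opening: 0.06
grasp_force: 0.0
[ 1.19425640e+01 -2.30032519e+00 -6.24200221e+00  8.60573745e+01
  5.60489952e-03  1.19381975e+01]
```

```bash
python3 -m crank '[{"gripper":60,"travel":[0,0,40],"twist":[0,0,0]},{"gripper":60,"travel":[0,0,40],"twist":[0,0,0]},{"gripper":60,"travel":[0,0,0],"twist":[0,0,0]}]'
cat > look.py <<'E'
import sys
from h import *
k,u,v,u2,v2=sys.argv[1],*map(int,sys.argv[2:6])
o=[]
for n,a,b in(("top",u,v),("side",u2,v2)):
    im=bot.camera(n);cv2.imwrite(f"pics/{n}_{k}.png",im[:,:,::-1])
    a=min(max(a,40),472);b=min(max(b,40),344)
    o.append(cv2.resize(im[b-40:b+40,a-40:a+40,::-1],(400,400),interpolation=cv2.INTER_CUBIC))
cv2.imwrite(f"pics/look_{k}.png",np.hstack(o))
E
python3 look.py a 214 231 219 186
```

```text
time: 1.85
ee_pos: [0.4896, 0.1053, 0.0684]
tcp_rot: [-179.9, -0.3, 180.0]
wrist_force: [-0.7, -0.7, 1.0]
opening: 0.0601
grasp_force: 0.0
```

View pics/look_a.png

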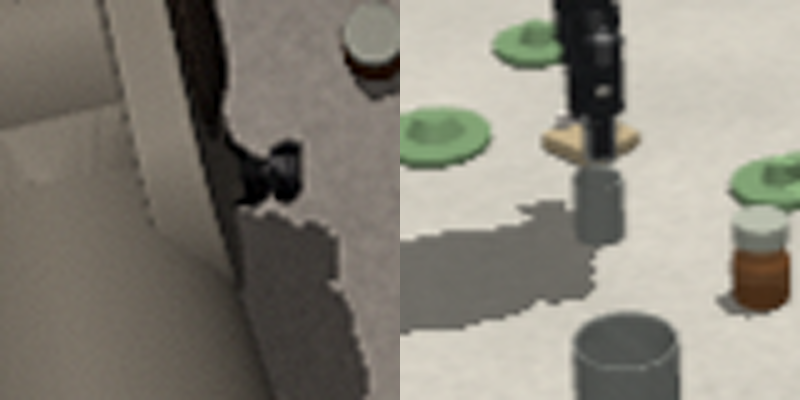

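The side view shows the fingers (598,150) in line with the small ring (599,205). I go down and grip.

```bash
python3 -m crank '[{"gripper":60,"travel":[0,0,30],"twist":[0,0,0]},{"gripper":60,"travel":[0,0,29],"twist":[0,0,0]},{"gripper":60,"travel":[0,0,0],"twist":[0,0,0]},{"gripper":20,"travel":[0,0,0],"twist":[0,0,0]},{"gripper":20,"travel":[0,0,0],"twist":[0,0,0]},{"gripper":20,"travel":[0,0,0],"twist":[0,0,0]},{"gripper":20,"travel":[0,0,0],"twist":[0,0,0]},{"gripper":20,"travel":[0,0,0],"twist":[0,0,0]}]' 50
```

```text
time: 2.95
ee_pos: [0.493, 0.1063, 0.0148]
tcp_rot: [180.0, 0.2, -180.0]
wrist_force: [-1.5, 0.3, 6.1]
opening: 0.0329
grasp_force: 49.2
```

```bash
python3 -m crank '[{"gripper":20,"travel":[0,0,-30],"twist":[0,0,0]},{"gripper":20,"travel":[0,0,-50],"twist":[0,0,0]},{"gripper":20,"travel":[11,-49.5,0],"twist":[0,0,0]},{"gripper":20,"travel":[11,-49.5,0],"twist":[0,0,0]},{"gripper":20,"travel":[11,-49.5,0],"twist":[0,0,0]},{"gripper":20,"travel":[11,-49.5,0],"twist":[0,0,0]},{"gripper":20,"travel":[11,-49.5,0],"twist":[0,0,0]},{"gripper":20,"travel":[11,-49.5,0],"twist":[0,0,0]},{"gripper":20,"travel":[11,-49.5,0],"twist":[0,0,0]},{"gripper":20,"travel":[11,-49.5,0],"twist":[0,0,0]},{"gripper":20,"travel":[0,0,20],"twist":[0,0,0]},{"gripper":20,"travel":[0,0,20],"twist":[0,0,0]}]'; python3 -m crank '[{"gripper":20,"travel":[0,0,0],"twist":[0,0,0]},{"gripper":20,"travel":[0,0,0],"twist":[0,0,0]}]'; python3 look.py b 348 250 213 258; python3 -c "
from h import *
print(bot.get_obs()['ee_pos'],bot.get_obs()['ee_pos'])"
```

```text
time: 4.45
ee_pos: [0.404, -0.2913, 0.0533]
tcp_rot: [-179.9, 0.1, 179.9]
wrist_force: [0.1, -0.3, -1.0]
opening: 0.0328
grasp_force: 49.9
time: 4.7
ee_pos: [0.4043, -0.2903, 0.0538]
tcp_rot: [-179.9, 0.1, -180.0]
wrist_force: [0.4, 0.4, -0.1]
opening: 0.0326
grasp_force: 49.9
[ 0.40440463 -0.29028447  0.05369402] [ 0.40440463 -0.29028447  0.05369402]
```

View pics/look_b.png

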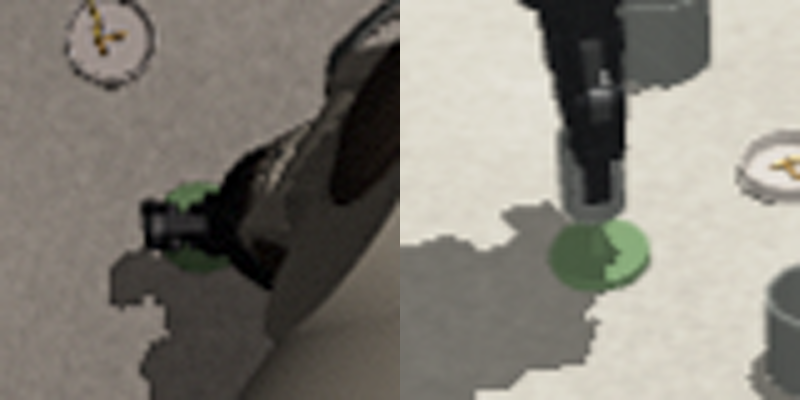

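The ring hangs centred over its base: ring bottom (594,205), base (600,255), and the offset matches the height difference. I lower it, check the force and release.

```bash
python3 -m crank '[{"gripper":20,"travel":[0,0,12],"twist":[0,0,0]},{"gripper":20,"travel":[0,0,10],"twist":[0,0,0]},{"gripper":20,"travel":[0,0,6],"twist":[0,0,0]},{"gripper":20,"travel":[0,0,2],"twist":[0,0,0]},{"gripper":20,"travel":[0,0,0],"twist":[0,0,0]}]'; python3 -m crank '[{"gripper":45,"travel":[0,0,0],"twist":[0,0,0]},{"gripper":60,"travel":[0,0,0],"twist":[0,0,0]},{"gripper":60,"travel":[0,0,0],"twist":[0,0,0]},{"gripper":60,"travel":[0,0,-40],"twist":[0,0,0]},{"gripper":85,"travel":[0,0,-50],"twist":[0,0,0]},{"gripper":85,"travel":[0,0,-20],"twist":[0,0,0]},{"gripper":85,"travel":[0,0,0],"twist":[0,0,0]}]'
```

```text
time: 5.42
ee_pos: [0.4036, -0.2899, 0.0228]
tcp_rot: [180.0, -0.0, -180.0]
wrist_force: [-2.9, 2.0, 7.4]
opening: 0.0324
grasp_force: 50.6
time: 6.3
ee_pos: [0.4045, -0.2906, 0.1337]
tcp_rot: [-179.9, 0.1, -180.0]
wrist_force: [0.1, 0.2, 0.6]
opening: 0.085
grasp_force: 0.0
```

```bash
python3 -m crank '[{"gripper":85,"travel":[-16.6,44.8,0],"twist":[0,0,0]},{"gripper":85,"travel":[-16.6,44.8,0],"twist":[0,0,0]},{"gripper":85,"travel":[-16.6,44.8,0],"twist":[0,0,0]},{"gripper":85,"travel":[-16.6,44.8,0],"twist":[0,0,0]},{"gripper":85,"travel":[0,0,30],"twist":[0,0,0]},{"gripper":85,"travel":[0,0,30],"twist":[0,0,0]},{"gripper":85,"travel":[0,0,10],"twist":[0,0,0]},{"gripper":85,"travel":[0,0,5],"twist":[0,0,0]},{"gripper":85,"travel":[0,0,5],"twist":[0,0,0]},{"gripper":85,"travel":[0,0,0],"twist":[0,0,0]}]'; python3 look.py c 288 220 224 205
```

```text
time: 7.55
ee_pos: [0.4703, -0.111, 0.0526]
tcp_rot: [-180.0, 0.0, 180.0]
wrist_force: [-0.5, -0.5, -0.3]
opening: 0.085
grasp_force: 0.0
```

View pics/look_c.png

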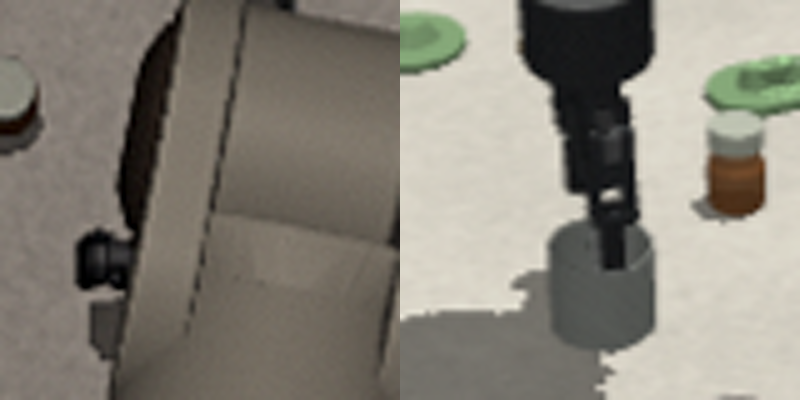

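Run:
```python
from h import *
c=bot.calibration("side");M=c["camera_from_world"];f=192/np.tan(np.radians(c["vfov"]/2))
for p in[(.4705,-.1535,.066),(.4705,-.1535,.072),(.4705,-.143,.055),(.4705,-.111,.055),(.4705,-.168,.066)]:
    q=M[:3,:3]@p+M[:3,3];u,v=c["cx"]+f*q[0]/q[2],c["cy"]+f*q[1]/q[2];print(p,((u-184)*5+400),(v-165)*5)
```

```text
(0.4705, -0.1535, 0.066) 609.0853567065113 266.52817982357703
(0.4705, -0.1535, 0.072) 608.6864324496827 257.76819821344844
(0.4705, -0.143, 0.055) 606.3867440012835 272.6288449714923
(0.4705, -0.111, 0.055) 596.2251619203794 243.40108880733524
(0.4705, -0.168, 0.066) 613.9060023969305 280.26322841082094
```

Finger tip at (613,268) and near rim at (~602,274) match the predicted geometry, so the grasp is clear. I go down and grip the large ring.

```bash
python3 -m crank '[{"gripper":85,"travel":[0,0,10],"twist":[0,0,0]},{"gripper":85,"travel":[0,0,15],"twist":[0,0,0]},{"gripper":85,"travel":[0,0,15],"twist":[0,0,0]},{"gripper":85,"travel":[0,0,0],"twist":[0,0,0]}]'; python3 -m crank '[{"gripper":50,"travel":[0,0,0],"twist":[0,0,0]},{"gripper":50,"travel":[0,0,0],"twist":[0,0,0]},{"gripper":50,"travel":[0,0,0],"twist":[0,0,0]},{"gripper":50,"travel":[0,0,0],"twist":[0,0,0]},{"gripper":50,"travel":[0,0,0],"twist":[0,0,0]}]' 50
```

```text
time: 8.15
ee_pos: [0.4689, -0.1106, 0.0104]
tcp_rot: [180.0, -0.2, -180.0]
wrist_force: [-0.6, -0.0, 0.8]
opening: 0.0852
grasp_force: 0.0
time: 8.78
ee_pos: [0.4706, -0.111, 0.013]
tcp_rot: [-180.0, 0.1, -180.0]
wrist_force: [0.1, 0.0, 5.6]
opening: 0.0639
grasp_force: 55.3
```

```bash
python3 -m crank '[{"gripper":50,"travel":[0,0,-30],"twist":[0,0,0]},{"gripper":50,"travel":[0,0,-50],"twist":[0,0,0]},{"gripper":50,"travel":[9,47.4,0],"twist":[0,0,0]},{"gripper":50,"travel":[9,47.4,0],"twist":[0,0,0]},{"gripper":50,"travel":[9,47.4,0],"twist":[0,0,0]},{"gripper":50,"travel":[9,47.4,0],"twist":[0,0,0]},{"gripper":50,"travel":[9,47.4,0],"twist":[0,0,0]},{"gripper":50,"travel":[9,47.4,0],"twist":[0,0,0]},{"gripper":50,"travel":[9,47.4,0],"twist":[0,0,0]},{"gripper":50,"travel":[9,47.4,0],"twist":[0,0,0]},{"gripper":50,"travel":[0,0,20],"twist":[0,0,0]},{"gripper":50,"travel":[0,0,20],"twist":[0,0,0]}]'; python3 -m crank '[{"gripper":50,"travel":[0,0,0],"twist":[0,0,0]},{"gripper":50,"travel":[0,0,0],"twist":[0,0,0]}]'; python3 look.py d 159 255 186 165
```

```text
time: 10.28
ee_pos: [0.3976, 0.269, 0.0514]
tcp_rot: [-180.0, -0.0, -179.9]
wrist_force: [0.1, 0.5, -1.0]
opening: 0.0636
grasp_force: 55.8
time: 10.52
ee_pos: [0.3982, 0.2684, 0.0529]
tcp_rot: [180.0, 0.0, 180.0]
wrist_force: [0.0, 0.1, -1.3]
opening: 0.0642
grasp_force: 55.8
```

View pics/look_d.png

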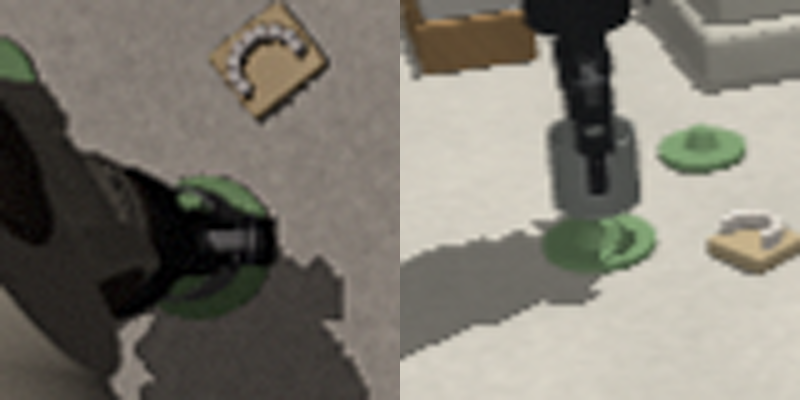

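Ring bottom (595,203) and base (599,242) line up, so I lower and release.

```bash
python3 -m crank '[{"gripper":50,"travel":[0,0,12],"twist":[0,0,0]},{"gripper":50,"travel":[0,0,10],"twist":[0,0,0]},{"gripper":50,"travel":[0,0,7],"twist":[0,0,0]},{"gripper":50,"travel":[0,0,2],"twist":[0,0,0]},{"gripper":50,"travel":[0,0,0],"twist":[0,0,0]}]'; python3 -m crank '[{"gripper":75,"travel":[0,0,0],"twist":[0,0,0]},{"gripper":85,"travel":[0,0,0],"twist":[0,0,0]},{"gripper":85,"travel":[0,0,0],"twist":[0,0,0]},{"gripper":85,"travel":[0,0,-40],"twist":[0,0,0]},{"gripper":80,"travel":[0,0,-50],"twist":[0,0,0]},{"gripper":80,"travel":[0,0,-20],"twist":[0,0,0]},{"gripper":80,"travel":[0,0,0],"twist":[0,0,0]}]'
```

```text
time: 11.25
ee_pos: [0.3981, 0.2684, 0.0213]
tcp_rot: [180.0, 0.0, -180.0]
wrist_force: [0.1, 0.5, -1.3]
opening: 0.0641
grasp_force: 55.9
time: 12.12
ee_pos: [0.3988, 0.2689, 0.1328]
tcp_rot: [179.9, 0.1, -180.0]
wrist_force: [0.6, 0.0, -0.2]
opening: 0.0796
grasp_force: 0.0
```

```bash
python3 -m crank '[{"gripper":80,"travel":[-25.1,-46.6,0],"twist":[0,0,0]},{"gripper":80,"travel":[-25.1,-46.6,0],"twist":[0,0,0]},{"gripper":80,"travel":[-25.1,-46.6,0],"twist":[0,0,0]},{"gripper":80,"travel":[-25.1,-46.6,0],"twist":[0,0,0]},{"gripper":80,"travel":[-25.1,-46.6,0],"twist":[0,0,0]},{"gripper":80,"travel":[-25.1,-46.6,0],"twist":[0,0,0]},{"gripper":80,"travel":[-25.1,-46.6,0],"twist":[0,0,0]},{"gripper":80,"travel":[-25.1,-46.6,0],"twist":[0,0,0]},{"gripper":80,"travel":[-25.1,-46.6,0],"twist":[0,0,0]},{"gripper":80,"travel":[0,0,30],"twist":[0,0,0]},{"gripper":80,"travel":[0,0,30],"twist":[0,0,0]},{"gripper":80,"travel":[0,0,0],"twist":[0,0,0]}]'; python3 look.py e 299 175 278 200
```

```text
time: 13.62
ee_pos: [0.6218, -0.1506, 0.067]
tcp_rot: [179.9, -0.4, 180.0]
wrist_force: [0.1, 0.5, -0.5]
opening: 0.0797
grasp_force: 0.0
```

View pics/look_e.png

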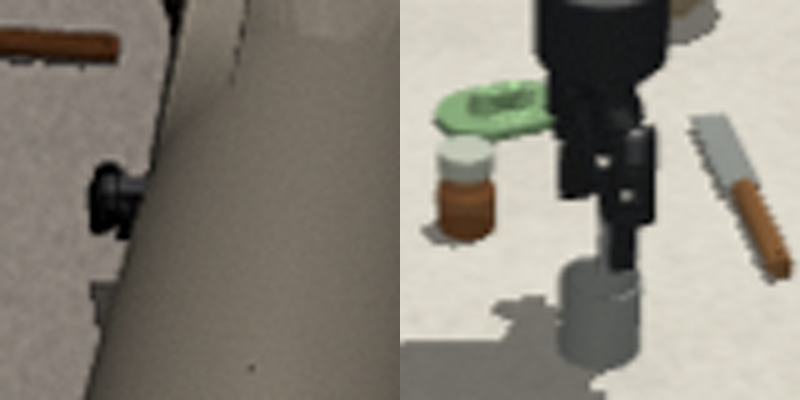

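Run:
```python
from h import *
print(bot.get_obs()["ee_pos"])
c=bot.calibration("side");M=c["camera_from_world"];f=192/np.tan(np.radians(c["vfov"]/2))
x,y,z=bot.get_obs()["ee_pos"]
for p in[(x,y-.040,z+.013),(x,y-.046,z+.013),(x,y,.05),(x,y,0)]:
    q=M[:3,:3]@p+M[:3,3];u,v=c["cx"]+f*q[0]/q[2],c["cy"]+f*q[1]/q[2];print(p,((u-238)*5+400),(v-160)*5)
```

```text
[ 0.62371202 -0.15084413  0.07110142]
(np.float64(0.6237120243388707), np.float64(-0.19084413254402924), np.float64(0.0841014189858733)) 615.3907430295016 263.0043832251562
(np.float64(0.6237120243388707), np.float64(-0.19684413254402922), np.float64(0.0841014189858733)) 618.4669904439409 268.5849971622848
(np.float64(0.6237120243388707), np.float64(-0.15084413254402923), 0.05) 594.3110735750768 275.84270796771136
(np.float64(0.6237120243388707), np.float64(-0.15084413254402923), 0) 592.6538815215722 345.3553236058323
```

Finger (622,268) and ring (599,~275) sit where the projection puts them, apart from the same shift of 1 image pixel, so they are aligned. Gripping the medium ring.

```bash
python3 -m crank '[{"gripper":80,"travel":[0,0,20],"twist":[0,0,0]},{"gripper":80,"travel":[0,0,20],"twist":[0,0,0]},{"gripper":80,"travel":[0,0,19],"twist":[0,0,0]},{"gripper":80,"travel":[0,0,0],"twist":[0,0,0]}]'; python3 -m crank '[{"gripper":36,"travel":[0,0,0],"twist":[0,0,0]},{"gripper":36,"travel":[0,0,0],"twist":[0,0,0]},{"gripper":36,"travel":[0,0,0],"twist":[0,0,0]},{"gripper":36,"travel":[0,0,0],"twist":[0,0,0]},{"gripper":36,"travel":[0,0,0],"twist":[0,0,0]},{"gripper":36,"travel":[0,0,0],"twist":[0,0,0]}]' 50
```

```text
time: 14.22
ee_pos: [0.6226, -0.1506, 0.0097]
tcp_rot: [179.9, -0.2, -180.0]
wrist_force: [-1.5, 1.0, 1.2]
opening: 0.0805
grasp_force: 0.0
time: 14.98
ee_pos: [0.6247, -0.1512, 0.0135]
tcp_rot: [-180.0, 0.1, -180.0]
wrist_force: [-0.2, -0.7, 6.6]
opening: 0.0496
grasp_force: 52.1
```

```bash
python3 -m crank '[{"gripper":36,"travel":[0,0,-30],"twist":[0,0,0]},{"gripper":36,"travel":[0,0,-60],"twist":[0,0,0]},{"gripper":36,"travel":[0,0,-10],"twist":[0,0,0]},{"gripper":36,"travel":[11.75,50.6,0],"twist":[0,0,0]},{"gripper":36,"travel":[11.75,50.6,0],"twist":[0,0,0]},{"gripper":36,"travel":[11.75,50.6,0],"twist":[0,0,0]},{"gripper":36,"travel":[11.75,50.6,0],"twist":[0,0,0]},{"gripper":36,"travel":[11.75,50.6,0],"twist":[0,0,0]},{"gripper":36,"travel":[11.75,50.6,0],"twist":[0,0,0]},{"gripper":36,"travel":[11.75,50.6,0],"twist":[0,0,0]}]'; python3 -m crank '[{"gripper":36,"travel":[11.75,50.6,0],"twist":[0,0,0]},{"gripper":36,"travel":[11.75,50.6,0],"twist":[0,0,0]},{"gripper":36,"travel":[11.75,50.6,0],"twist":[0,0,0]},{"gripper":36,"travel":[11.75,50.6,0],"twist":[0,0,0]},{"gripper":36,"travel":[0,0,30],"twist":[0,0,0]},{"gripper":36,"travel":[0,0,30],"twist":[0,0,0]},{"gripper":36,"travel":[0,0,0],"twist":[0,0,0]},{"gripper":36,"travel":[0,0,0],"twist":[0,0,0]}]'; python3 look.py f 115 225 207 147
```

```text
time: 16.23
ee_pos: [0.5408, 0.2046, 0.1114]
tcp_rot: [-180.0, -0.1, -180.0]
wrist_force: [1.0, -0.6, -1.4]
opening: 0.0497
grasp_force: 52.3
time: 17.23
ee_pos: [0.4949, 0.4056, 0.0531]
tcp_rot: [180.0, 0.0, 180.0]
wrist_force: [0.0, 0.2, -0.2]
opening: 0.0491
grasp_force: 52.4
```

View pics/look_f.png

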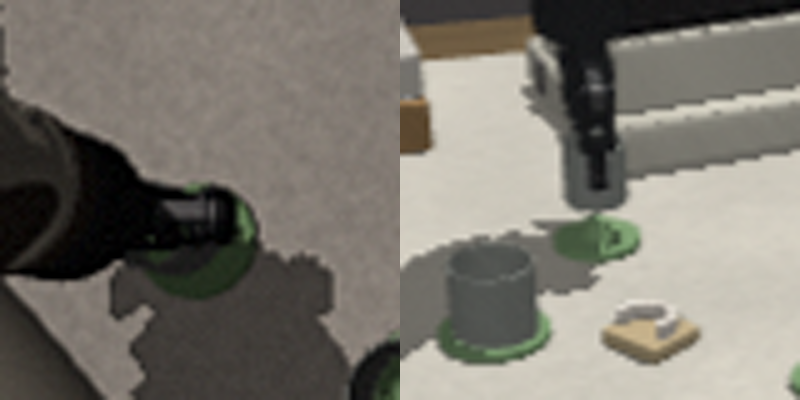

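The large ring stands centred on its base (490,300). The medium ring (595,198) is over its base (596,238), so I lower and release it.

```bash
python3 -m crank '[{"gripper":36,"travel":[0,0,12],"twist":[0,0,0]},{"gripper":36,"travel":[0,0,10],"twist":[0,0,0]},{"gripper":36,"travel":[0,0,7],"twist":[0,0,0]},{"gripper":36,"travel":[0,0,2],"twist":[0,0,0]},{"gripper":36,"travel":[0,0,0],"twist":[0,0,0]}]'; python3 -m crank '[{"gripper":60,"travel":[0,0,0],"twist":[0,0,0]},{"gripper":75,"travel":[0,0,0],"twist":[0,0,0]},{"gripper":75,"travel":[0,0,0],"twist":[0,0,0]},{"gripper":75,"travel":[0,0,-40],"twist":[0,0,0]},{"gripper":75,"travel":[0,0,-50],"twist":[0,0,0]},{"gripper":75,"travel":[0,0,-20],"twist":[0,0,0]},{"gripper":75,"travel":[0,0,0],"twist":[0,0,0]}]'
```

```text
time: 17.95
ee_pos: [0.4946, 0.4055, 0.0216]
tcp_rot: [180.0, 0.0, -180.0]
wrist_force: [-1.2, -0.9, 3.0]
opening: 0.0495
grasp_force: 52.7
time: 18.82
ee_pos: [0.4954, 0.4062, 0.1331]
tcp_rot: [179.9, 0.1, -180.0]
wrist_force: [-0.7, -0.2, -0.7]
opening: 0.075
grasp_force: 0.0
```

```bash
python3 -m crank '[{"gripper":75,"travel":[-0.5,-50.6,0],"twist":[0,0,0]},{"gripper":75,"travel":[-0.5,-50.6,0],"twist":[0,0,0]},{"gripper":75,"travel":[-0.5,-50.6,0],"twist":[0,0,0]},{"gripper":75,"travel":[-0.5,-50.6,0],"twist":[0,0,0]},{"gripper":75,"travel":[-0.5,-50.6,0],"twist":[0,0,0]},{"gripper":75,"travel":[-0.5,-50.6,0],"twist":[0,0,0]},{"gripper":75,"travel":[-0.5,-50.6,0],"twist":[0,0,0]},{"gripper":75,"travel":[-0.5,-50.6,0],"twist":[0,0,0]},{"gripper":75,"travel":[-0.5,-50.6,0],"twist":[0,0,0]},{"gripper":75,"travel":[-0.5,-50.6,0],"twist":[0,0,0]},{"gripper":75,"travel":[-0.5,-50.6,0],"twist":[0,0,0]},{"gripper":75,"travel":[-0.5,-50.6,0],"twist":[0,0,0]}]'; python3 -m crank '[{"gripper":75,"travel":[-0.5,-50.6,0],"twist":[0,0,0]},{"gripper":75,"travel":[-0.5,-50.6,0],"twist":[0,0,0]},{"gripper":75,"travel":[-0.5,-50.6,0],"twist":[0,0,0]},{"gripper":75,"travel":[-0.5,-50.6,0],"twist":[0,0,0]},{"gripper":75,"travel":[0,0,0],"twist":[0,0,0.1745]},{"gripper":75,"travel":[0,0,0],"twist":[0,0,0.1745]},{"gripper":75,"travel":[0,0,0],"twist":[0,0,0.1745]},{"gripper":75,"travel":[0,0,0],"twist":[0,0,0.1745]},{"gripper":75,"travel":[0,0,0],"twist":[0,0,0.1745]},{"gripper":75,"travel":[0,0,30],"twist":[0,0,0]},{"gripper":75,"travel":[0,0,30],"twist":[0,0,0]},{"gripper":75,"travel":[0,0,0],"twist":[0,0,0]}]'; python3 look.py g 387 215 261 275;python3 - <<'E'
from h import *
c=bot.calibration("side");M=c["camera_from_world"];f=192/np.tan(np.radians(c["vfov"]/2))
x,y,z=bot.get_obs()["ee_pos"];print(x,y,z)
a=np.radians(130);Y=np.array([np.sin(a),-np.cos(a)])
for p in[(*(np.array([x,y])+.04*Y),z+.012),(*(np.array([x,y])-.04*Y),z+.012),(x,y,.048)]:
    q=M[:3,:3]@p+M[:3,3];u,v=c["cx"]+f*q[0]/q[2],c["cy"]+f*q[1]/q[2];print(((u-221)*5+400),(v-235)*5)
E
```

```text
time: 20.32
ee_pos: [0.5, -0.2031, 0.1295]
tcp_rot: [180.0, -0.1, -180.0]
wrist_force: [0.4, 0.2, -0.1]
opening: 0.075
grasp_force: 0.0
time: 21.82
ee_pos: [0.501, -0.4026, 0.0671]
tcp_rot: [-179.9, -0.4, 130.0]
wrist_force: [0.6, -0.3, 0.2]
opening: 0.0748
grasp_force: 0.0
0.5025712480753285 -0.40385767854253213 0.07104562375820722
634.457874757243 115.49624038347645
537.1644272363586 203.2280551004095
587.1249151893508 214.2692550468729
```

View pics/look_g.png

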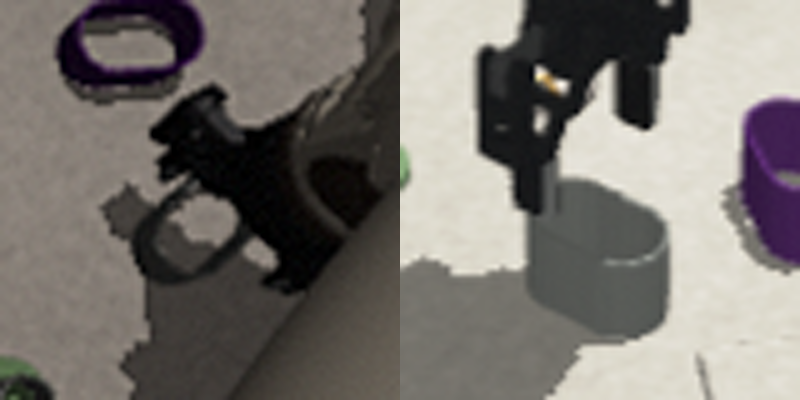

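In the side view the fingers at (529,210) and (637,125) straddle the grey oval, whose rim centre is about (596,221). That is roughly 4 mm farther along its long axis than the tool. The purple oval at (775,170) is well clear. I shift and grip.

```bash
python3 -m crank '[{"gripper":75,"travel":[-4,0,0],"twist":[0,0,0]},{"gripper":75,"travel":[0,0,20],"twist":[0,0,0]},{"gripper":75,"travel":[0,0,20],"twist":[0,0,0]},{"gripper":75,"travel":[0,0,19],"twist":[0,0,0]},{"gripper":75,"travel":[0,0,0],"twist":[0,0,0]}]'; python3 -m crank '[{"gripper":32,"travel":[0,0,0],"twist":[0,0,0]},{"gripper":32,"travel":[0,0,0],"twist":[0,0,0]},{"gripper":32,"travel":[0,0,0],"twist":[0,0,0]},{"gripper":32,"travel":[0,0,0],"twist":[0,0,0]},{"gripper":32,"travel":[0,0,0],"twist":[0,0,0]},{"gripper":32,"travel":[0,0,0],"twist":[0,0,0]}]' 50
```

```text
time: 22.55
ee_pos: [0.5042, -0.4061, 0.0095]
tcp_rot: [-180.0, -0.2, 130.0]
wrist_force: [-0.8, 0.3, 0.2]
opening: 0.0745
grasp_force: 0.0
time: 23.3
ee_pos: [0.5059, -0.4075, 0.0134]
tcp_rot: [180.0, 0.1, 130.0]
wrist_force: [-0.5, 0.0, 6.0]
opening: 0.0451
grasp_force: 51.9
```

```bash
python3 -m crank '[{"gripper":32,"travel":[0,0,-30],"twist":[0,0,0]},{"gripper":32,"travel":[0,0,-60],"twist":[0,0,0]},{"gripper":32,"travel":[0,0,0],"twist":[0,0,-0.1745]},{"gripper":32,"travel":[0,0,0],"twist":[0,0,-0.1745]},{"gripper":32,"travel":[0,0,0],"twist":[0,0,-0.1745]},{"gripper":32,"travel":[0,0,0],"twist":[0,0,-0.1745]},{"gripper":32,"travel":[0,0,0],"twist":[0,0,-0.1745]},{"gripper":32,"travel":[-12.06,49.5,0],"twist":[0,0,0]},{"gripper":32,"travel":[-12.06,49.5,0],"twist":[0,0,0]},{"gripper":32,"travel":[-12.06,49.5,0],"twist":[0,0,0]},{"gripper":32,"travel":[-12.06,49.5,0],"twist":[0,0,0]},{"gripper":32,"travel":[-12.06,49.5,0],"twist":[0,0,0]}]'; python3 -m crank '[{"gripper":32,"travel":[-12.06,49.5,0],"twist":[0,0,0]},{"gripper":32,"travel":[-12.06,49.5,0],"twist":[0,0,0]},{"gripper":32,"travel":[-12.06,49.5,0],"twist":[0,0,0]},{"gripper":32,"travel":[-12.06,49.5,0],"twist":[0,0,0]},{"gripper":32,"travel":[-12.06,49.5,0],"twist":[0,0,0]},{"gripper":32,"travel":[-12.06,49.5,0],"twist":[0,0,0]},{"gripper":32,"travel":[0,0,0],"twist":[0,0,-0.096]},{"gripper":32,"travel":[0,0,0],"twist":[0,0,-0.096]},{"gripper":32,"travel":[0,0,25],"twist":[0,0,0]},{"gripper":32,"travel":[0,0,25],"twist":[0,0,0]},{"gripper":32,"travel":[0,0,0],"twist":[0,0,0]},{"gripper":32,"travel":[0,0,0],"twist":[0,0,0]}]'; python3 look.py i 204 184 257 170
```

```text
time: 24.8
ee_pos: [0.5656, -0.1579, 0.102]
tcp_rot: [180.0, -0.0, -180.0]
wrist_force: [0.2, 0.4, -1.9]
opening: 0.0453
grasp_force: 51.9
time: 26.3
ee_pos: [0.6382, 0.1374, 0.0531]
tcp_rot: [-180.0, 0.0, -169.0]
wrist_force: [-0.8, 0.2, -1.5]
opening: 0.0455
grasp_force: 52.0
```

View pics/look_i.png

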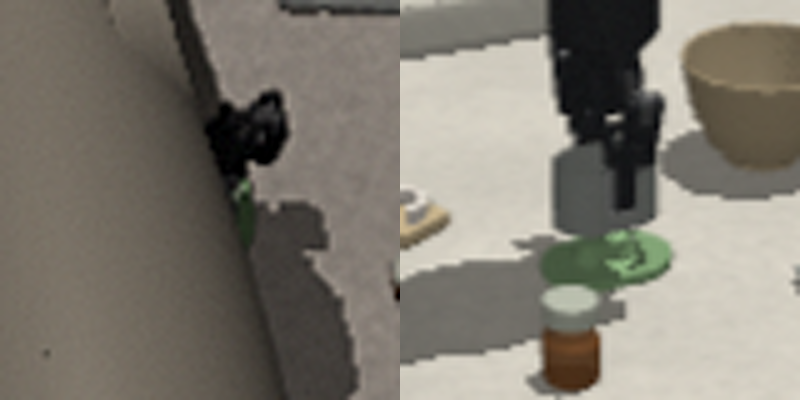

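The oval ring (606 wide-centre) is over its base (606,260), so I lower and release it.

```bash
python3 -m crank '[{"gripper":32,"travel":[0,0,12],"twist":[0,0,0]},{"gripper":32,"travel":[0,0,10],"twist":[0,0,0]},{"gripper":32,"travel":[0,0,7],"twist":[0,0,0]},{"gripper":32,"travel":[0,0,2],"twist":[0,0,0]},{"gripper":32,"travel":[0,0,0],"twist":[0,0,0]}]'; python3 -m crank '[{"gripper":60,"travel":[0,0,0],"twist":[0,0,0]},{"gripper":70,"travel":[0,0,0],"twist":[0,0,0]},{"gripper":70,"travel":[0,0,0],"twist":[0,0,0]},{"gripper":70,"travel":[0,0,-40],"twist":[0,0,0]},{"gripper":70,"travel":[0,0,-50],"twist":[0,0,0]},{"gripper":70,"travel":[0,0,-30],"twist":[0,0,0]},{"gripper":70,"travel":[50,0,-20],"twist":[0,0,0]},{"gripper":70,"travel":[55,0,0],"twist":[0,0,0]},{"gripper":70,"travel":[55,0,0],"twist":[0,0,0]},{"gripper":70,"travel":[55,0,0],"twist":[0,0,0]},{"gripper":70,"travel":[55,0,0],"twist":[0,0,0]},{"gripper":70,"travel":[0,0,0],"twist":[0,0,0]}]'
python3 - <<'E'
from h import *
o=[]
for n,ps in(("top",[(348,256),(115,233),(159,264),(204,184)]),("side",[(213,265),(207,150),(186,168),(257,178)])):
    im=bot.camera(n)[:,:,::-1];cv2.imwrite(f"pics/{n}_z.png",im)
    o.append(np.hstack([cv2.resize(im[v-25:v+25,u-25:u+25],(200,200),interpolation=cv2.INTER_CUBIC) for u,v in ps]))
cv2.imwrite("pics/fin.png",cv2.convertScaleAbs(np.vstack(o),alpha=1.3))
E
```

```text
time: 27.02
ee_pos: [0.6379, 0.1374, 0.0214]
tcp_rot: [-180.0, 0.0, -169.0]
wrist_force: [-1.6, 0.0, 1.3]
opening: 0.0453
grasp_force: 52.3
time: 28.52
ee_pos: [0.3707, 0.0854, 0.1622]
tcp_rot: [180.0, 0.1, -169.0]
wrist_force: [0.6, 0.2, -0.6]
opening: 0.0702
grasp_force: 0.0
```

View pics/fin.png

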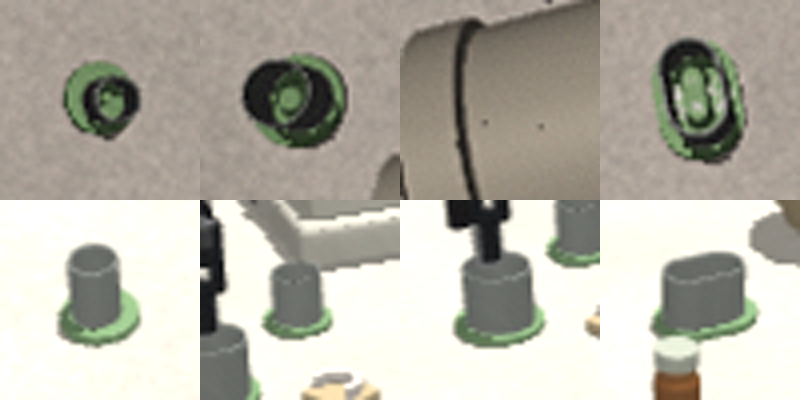

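The final views show all four rings upright and flat on their bases, with the cones inside. Ring and base columns in the side view are 95/99, 297/298, 498/500 and 704/705. The jar is untouched and the gripper is clear, so I hand in.

```bash
python3 -c "
from workcell import bot
print(bot.job_done())"
```

```text
the job is handed in; nothing more can be done
None
```

I set all four rings on their matching bases, left the jar, spatula and purple oval alone, and handed the job in at about 29 s; the last camera views looked right, but no verdict came back.

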